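# Charge the paste brush and lay it in the kit tray

### The arm

A 6-joint arm with a two-finger parallel gripper is mounted at the origin on the work surface. World frame = base frame: x ahead of the robot, y to its left, z up, the work surface at z = 0. Lengths are in m, angles in degrees, forces in N, time in s.
With the tool pointing down it reaches from about 0.375 to 0.9 m from the base axis. Payload 3.1 kg.
Tool frame: the origin (TCP) lies midway between the tips of the shut fingers; the grasp point (between the pads) lies 19 mm behind it; z points along the fingers, y is the line along which they close (so a half turn about z gives the same grasp; the last joint's range is limited). The gripper opens to 87 mm and grips with 3 to 60 N. Pads are 19 mm wide; open, the fingers measure 117 mm over their backs; the gripper's body (75 mm by 190 mm) begins 51 mm behind the grasp point.
Start: joints at [-74.169, 30.224, 82.088, -0, 67.689, -10.227], TCP at [0.275, -0.561, 0.223] pointing down, gripper open.
Joint ranges: [-176.69, 176.69], [-43.24, 126.21], [12.49, 139.97], [-82, 262], [0, 151.66], [-163.58, 163.58]. Speed limits (degrees/s): [159.86, 159.86, 180, 180, 180, 180].

### API

Orientations are given as [roll, pitch, yaw] about the fixed x, y, z axes, in that order (R = Rz(yaw) Ry(pitch) Rx(roll)).
In Python, from plant import ctrl, get_image, camera_model gives the robot as it stands.
- The arm moves only by the tool drive_tool, never from a script. Its argument "moves" is text: rows parted by semicolons, each of 6 numbers parted by spaces: the shift along the world's x, y, z in cm, then the turn, a rotation vector about the world's x, y, z in degrees. A call has 1 to 10 rows; each row shifts and turns the commanded pose from where the row before left it; what a row does not reach is not made up. A row lasts 1/8 s, in which the tool goes at most 62.5 mm and 10.7 degrees, less where a joint would pass 70% of its speed; a pose out of reach is approached as far as the arm can. A call with a gripper value outside its range is refused whole. "gripper" is the opening, from 0 (shut) to 1 (fully open), set as the call begins (left out, the last holds). The fingers move at their own pace and stop on an object; "newtons" is the grip in N (left out, the last holds). Time passes only in rows, so rows that do not move let the fingers close. It gives the time, the measured TCP pose, the force, the opening and the grip force at its end, in the units of the state.
- ctrl.sense(): the state, without advancing time (a new reading comes with each control period).
- get_image(name): name is "scene" or "top" or "wrist"; returns the picture (384x512x3 uint8, red, green, blue); there is no depth.
- camera_model(name): a dict with "intrinsics" (3x3 intrinsics, pixels), "extrinsics" (4x4, takes a point from world to camera coordinates); the wrist camera has in their place "hand_eye" (4x4, takes a point from camera to tool coordinates, whose origin is the TCP and whose axes are the flange's). Camera axes: x right, y down, z forward; pixel columns grow to the right and rows downward; lengths in m; the calibration is good to about 2 mm. A picture is of the moment at which its call begins: read the wrist's pose just before it. camera_model takes no time and is no camera call.
- ctrl.finish_job(): hands the job in; it is judged then, once.
The state is a dict: "clock": time; "qpos": joint angles; "qvel": joint speeds; "joint_efforts": joint torques, N m; "position": TCP position; "orientation": TCP orientation; "wrist_force": force on the tool from outside, world axes, zero at the start; "moment": the same for the moment, N m; "gripper_width": finger opening in m; "grip_force": force on a finger pad.
Only numpy, scipy, OpenCV 4.12 (cv2) and the standard library are available. Lean on these libraries where they do the work, as an engineer would, in place of code of your own. Each camera call takes 0.05 s, during which the arm holds its last target. There are 200 camera calls.

### The job

Lay the orange paste brush head-down in the sloped rest, let go of it there, and take it again so that it can be held steeply enough to go down into the blue pot; the pot is almost empty, so lightly dab the bristle tip on its bottom, keeping hold of the brush. Then lay the brush flat on the two black strips in the empty bay of the grey kit tray, straight along the bay with the bristles towards the green end, and leave it there. Leave the blue pot standing where it is, keep the brush out of the yellow pot, and do not disturb the other things on the bench.

Things in the scene. Friction and masses are not known exactly. Their poses are not given: they have to be found in the camera images.
- brush: Rigid paste brush, 200 mm, 100 g, starts lying flat. Origin under its middle; x along it to the bristle tip at +100 mm, y across, z through its thickness. Orange handle x -100 to 25, 22 wide (y), 20 thick (z 0 to 20); brass ferrule x 25 to 50, 23 wide, 16 thick; black bristles x 50 to 100, 21 wide, 13 thick; all centred on y 0, z 10 mm. Centre of mass near x -17 mm.
- brush_tip (a point): End of the bristles, on the brush's axis (brush x = 100, z = 10 mm).
- rest: Fixed sloped brush rest: grey foot 160 x 100 x 10 mm and an open aluminium channel falling at 45 degrees towards +x to a red stop. Origin at the bench under its middle, z up. Channel 140 mm along the slope, 36 wide inside, walls 16 high; its open upper end is at x -49, z 121 mm. A brush lying in it against the stop has 60 mm of handle standing out beyond the upper end.
- rest_foot (a point): Lowest point of the channel: where its floor meets the red stop, mid-width (rest x = 50, y = 0, z = 22 mm). From here the channel floor rises at 45 degrees towards -x.
- blue_pot: The pot to dip in: loose upright round blue tin, 68 mm outside diameter, 85 mm high, walls 3 mm, bottom 5 mm thick, open top (62 mm inside, 80 mm deep), about 0.4 kg. Origin at the centre of its underside, z up.
- blue_pot_floor (a point): Centre of the inner floor of the blue pot (5 mm above its underside).
- yellow_pot: Another open tin of the same size, yellow; keep the brush out of it. Origin at the centre of its underside.
- tray: Fixed grey kit tray, 240 (x) by 196 (y) mm, 26 high, walls and floor 4 mm, divided along x into two bays 232 x 92 mm. Origin at the bench under its middle. The +x end carries a green strip. The -y bay is empty but for two fixed black bearer strips across it, 12 mm high, at x -35 and +55 mm; the +y bay holds two brackets.
- tray_bay (a point): Middle of the empty bay, at the height of the strips' top (tray x = 0, y = -48, z = 16 mm): where the brush's origin comes when it lies centred in the bay.
- bracket_a: Aluminium angle bracket 90 x 45 x 32 mm in the tray's other bay; leave it. Origin at the centre of its underside.
- bracket_b: Second such bracket in the same bay; leave it.
- cleaner: White bottle with red cap and blue label, 64 mm diameter, 170 mm high, standing at the back; leave it. Origin at the centre of its underside.
- tape: Yellow tape roll lying flat, 104 mm diameter, 48 mm high; leave it. Origin at the centre of its underside.
- spanner: Steel spanner 170 mm long lying at the back; leave it. Origin under its middle.

How it is judged (in metres and radians):
On the way, in this order (a step that is already met when the one before it is completed fails the run):
1. the brush lies in the sloped rest, bristles down near the stop, let go (distance between brush_tip and rest_foot below 0.035 m and angle between brush's own x axis and vertical between 2.16 and 2.56 rad and contact force between the fingers and brush below 0.1 N and contact force between brush and rest above 0.1 N and linear speed of brush below 0.02 m/s), for 0.2 s.
2. the held brush's tip touches the bottom of the blue pot (z of brush_tip in the frame of blue_pot_floor between -0.005 and 0.014 m and horizontal distance between brush_tip and blue_pot_floor below 0.032 m and contact force between brush and blue_pot above 0.3 N and contact force between the fingers and brush above 1 N), for 0.1 s.
At the end, for the whole second after the job is handed in: The brush lies flat (within 3.5 degrees of level) and still on the strips in the empty tray bay, middle within 25 mm along and 34 mm across of the bay's middle, along the bay within 11 degrees, bristles towards the green end; the blue pot stands upright within 40 mm of where it was (x of brush in the frame of tray_bay between -0.025 and 0.025 m and y of brush in the frame of tray_bay between -0.034 and 0.034 m and z of brush in the frame of tray_bay between -0.005 and 0.024 m and angle between brush's own x axis and vertical between 1.51 and 1.63 rad and angle between the x axis of brush and the x axis of tray, either way round below 0.2 rad and x of brush_tip in the frame of tray_bay above 0.06 m and contact force between brush and tray above 0.1 N and linear speed of brush below 0.02 m/s and angle between blue_pot's own z axis and vertical below 0.1 rad and distance of blue_pot from where it was at the start of the episode below 0.04 m); the robot touches nothing.
It fails at once if the blue pot is tipped (angle between blue_pot's own z axis and vertical above 0.4 rad).
It fails at once if the brush is jabbed into the blue pot (over 40 N) (contact force between brush and blue_pot above 40 N).
It fails at once if the brush touches the yellow pot (contact force between brush and yellow_pot above 0.5 N).
It fails at once if a bystander is moved more than 30 mm (distance of any of yellow_pot, bracket_a, bracket_b, cleaner, tape, spanner from where it was at the start of the episode above 0.03 m).
It also fails if it takes over 64 s, if anything falls off the work surface, if the arm or the gripper's body presses on something with over 40 N, if the wrist force passes 120 N, or if a joint passes its speed limit or range.

## Working session

There is one attempt and no reset: what is moved stays moved. The work goes in short steps, Python scripts to look and compute and a tool call to move; the robot and the scene stay as the last step left them, time stands still between calls to the robot, and variables do not carry over. Pictures are saved under pics/ and viewed, at most 10 in all, crops included, and the job is handed in when it is done.

Besides the shell and the picture viewer there is one more tool, called as a command line: name --argument value ..., lists and objects as JSON in quotes. drive_tool: Moves the arm, as the interface text tells. Its arguments: {"type":"object","properties":{"moves":{"type":"string"},"gripper":{"type":"number"},"newtons":{"type":"number"}},"required":["moves"]}

```bash
ls; mkdir -p pics; python3 - <<'E'
from plant import ctrl,get_image,camera_model
import cv2,numpy as np
for n in("scene","top"):
    im=get_image(n);np.save(f"{n}.npy",im);cv2.imwrite(f"pics/{n}0.png",im[:,:,::-1])
    m=camera_model(n);print(n,m)
print(camera_model("wrist"));print(ctrl.sense())
E
```

```text
pics
scene {'intrinsics': array([[464.87168095,   0.        , 250.18294849],
       [  0.        , 464.87168095, 187.20508549],
       [  0.        ,   0.        ,   1.        ]]), 'extrinsics': array([[-0.46121872,  0.88717419, -0.01411546,  0.28534095],
       [ 0.60437917,  0.30247415, -0.73704492, -0.32259018],
       [-0.64961767, -0.34847001, -0.67569634,  1.96999548],
       [ 0.        ,  0.        ,  0.        ,  1.        ]])}
top {'intrinsics': array([[353.94872378,   0.        , 259.18119287],
       [  0.        , 353.94872378, 193.18299091],
       [  0.        ,   0.        ,   1.        ]]), 'extrinsics': array([[-1.35766358e-03, -9.99826799e-01,  1.85615072e-02,
        -6.13854347e-03],
       [-9.97464368e-01,  3.32479590e-05, -7.11676497e-02,
         5.91802036e-01],
       [ 7.11547062e-02, -1.86110638e-02, -9.97291650e-01,
         9.42054312e-01],
       [ 0.00000000e+00,  0.00000000e+00,  0.00000000e+00,
         1.00000000e+00]])}
{'intrinsics': array([[306.14673138,   0.        , 253.40769054],
       [  0.        , 306.14673138, 193.58114552],
       [  0.
[... 385 characters left out ...]
0e+00]])}
{'clock': 0.1, 'qpos': array([-7.41694189e+01,  3.02713527e+01,  8.21501095e+01,  1.32223737e-04,
        6.76890407e+01, -1.02285702e+01]), 'qvel': array([ 0.03329326, -0.04669429, -0.23118178, -0.00596495,  0.00889261,
       -0.00624705]), 'joint_efforts': array([-8.06159660e-04, -4.40989816e+01, -1.77148980e+01,  6.35416643e-02,
        5.34126547e-02, -3.54115014e-05]), 'position': array([ 0.274392  , -0.56080586,  0.2216881 ]), 'orientation': array([-1.79891275e+02, -1.97428753e-02,  2.60590823e+01]), 'wrist_force': array([ 0.60320892, -0.13181226, -0.57687332]), 'moment': array([-0.01398214, -0.02034649, -0.01929306]), 'grip_force': 0.0, 'gripper_width': 0.08720866617354997}
```

View pics/top0.png

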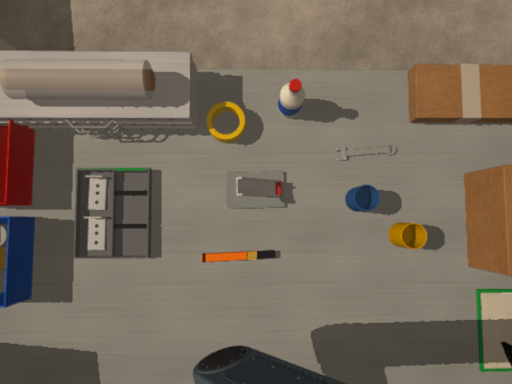

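View pics/scene0.png

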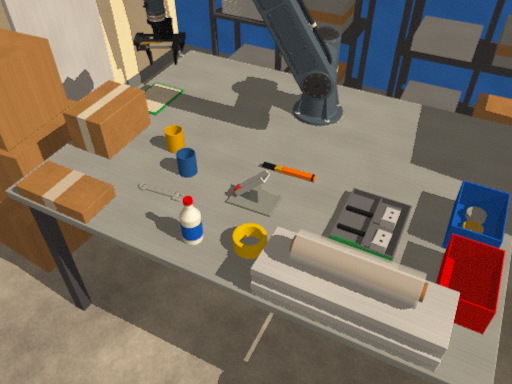

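The top view shows the brush at about (202–275, 256) with its bristles to the right (-y). The rest is at (257,190) with its red stop to the right at (279,188). The blue pot is at (362,199), the yellow pot at (408,235), and the tray at (113,213) with its green end up (+x) and the empty bay on the right. The scene view agrees.

```bash
cat > h.py <<'E'
import numpy as np,cv2
from plant import ctrl,get_image,camera_model
def cast(n,uv,z,pose=None):
    m=camera_model(n);K=m["intrinsics"];uv=np.atleast_2d(np.asarray(uv,float))
    E=m["extrinsics"];R=E[:3,:3].T;c=-R@E[:3,3]
    d=(R@np.linalg.inv(K)@np.c_[uv,np.ones(len(uv))].T).T
    return c+d*((z-c[2])/d[:,2])[:,None]
def mask(im,lo,hi,roi):
    h=cv2.cvtColor(im,cv2.COLOR_RGB2HSV);k=cv2.inRange(h,lo,hi)
    q=np.zeros_like(k);x0,y0,x1,y1=roi;q[y0:y1,x0:x1]=k[y0:y1,x0:x1];return q
def rect(k):
    c=max(cv2.findContours(k,0,2)[0],key=cv2.contourArea);return cv2.minAreaRect(c)
E
python3 - <<'E'
from h import *
np.set_printoptions(precision=4,suppress=True)
im=np.load("top.npy")
def show(name,lo,hi,roi,z):
    k=mask(im,lo,hi,roi);r=rect(k);b=cv2.boxPoints(r);print(name,k.sum()//255,np.round(r[0],1),np.round(r[1],1),r[2]);print(cast("top",[r[0]],z),cast("top",b,z)[:,:2].tolist())
show("orange",(3,150,120),(14,255,255),(190,240,290,270),.02)
show("bristle",(0,0,0),(180,255,45),(250,245,290,268),.0165)
show("redstop",(0,140,60),(6,255,255),(265,170,295,205),.03)
show("green",(45,90,40),(85,255,255),(70,160,160,180),.026)
show("blue",(100,100,30),(125,255,255),(330,170,395,220),.085)
show("yellow",(15,130,60),(32,255,255),(380,210,440,260),.085)
for n,b in(("r",(220,160,300,215)),("p",(335,175,435,255)),("t",(65,160,165,265))):
    x0,y0,x1,y1=b;globals()[n]=cv2.resize(im[y0:y1,x0:x1],None,fx=390/(x1-x0),fy=390/(x1-x0),interpolation=2)[:,:,::-1]
q=np.zeros((590,800,3),np.uint8);q[:268,:390]=r[:268];q[275:275+312,:390]=p[:312];q[:t.shape[0],400:790]=t;cv2.imwrite("pics/c.png",q)
E
```

```text
orange 369 [225.5 256.2] [ 8.4 41.5] 86.98721313476562
[[0.4223 0.0841 0.02  ]] [[0.43070164335977373, 0.14023665704298555], [0.43616215559494664, 0.029135649462389702], [0.41379701403912883, 0.027919775725829564], [0.40840304411464784, 0.1388414216147625]]
bristle 117 [266.  254.5] [ 7. 16.] 90.0
[[ 0.426  -0.0248  0.0165]] [[0.43546534704465406, -0.003231552552390925], [0.43533351533686454, -0.04651664091863783], [0.41659525884451054, -0.04643530116283339], [0.41674246780752927, -0.0032105767206439765]]
redstop 65 [278. 188.] [14.  4.] 90.0
[[ 0.6052 -0.0573  0.03  ]] [[0.6242059897197947, -0.051937118386700454], [0.6242126031571189, -0.06277186481375038], [0.5862488367542423, -0.06256116863563893], [0.5862502312257061, -0.051757064469754366]]
green 119 [119. 169.] [ 2. 52.] 90.0
[[0.6569 0.3721 0.026 ]] [[0.6595739774568126, 0.4418256279444574], [0.6597553871509153, 0.3023643138738332], [0.6543062520854932, 0.302247314843262], [0.65413975477136, 0.4416529405406606]]
blue 707 [362.5 197.5] [25. 33.] 90.0
[[ 0.5762 -0.2691  0.085 ]] [[0.6082054411486316, -0.2273592490995893], [0.6082392930948335, -0.31226704631157337], [0.5442760288049298, -0.31062889842789304], [0.5443534711391663, -0.2261524149254231]]
yellow 852 [407.5 236. ] [26. 39.] 90.0
[[ 0.4783 -0.3818  0.085 ]] [[0.5112332834477197, -0.3328127201643485], [0.5110736563553515, -0.43285820854304735], [0.4454142593935244, -0.4305330065202674], [0.44570710475968134, -0.3310143606037384]]
```

View pics/c.png

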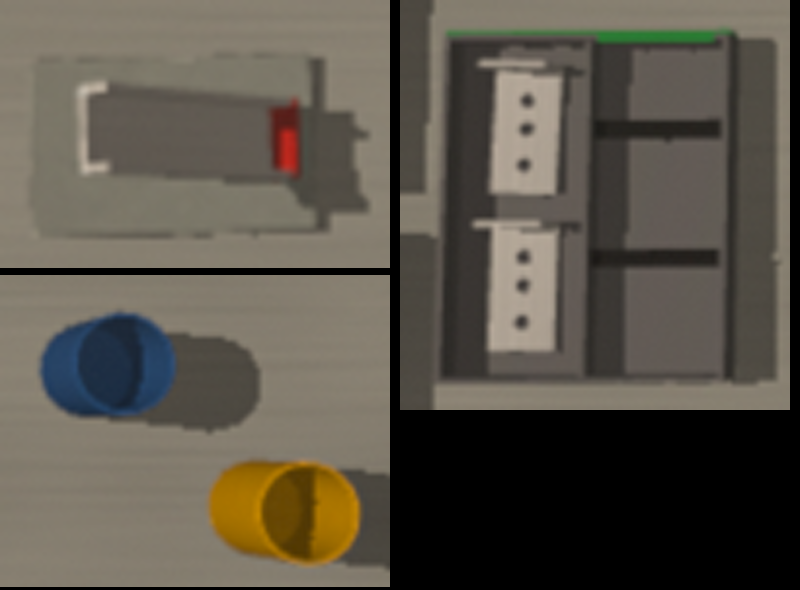

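The crops show four things, in original pixels:
- **Rest:** the foot corners are at about (227.5,172), (284.5,171.5), (285,208) and (228,208), and the open upper end is at (237,186.7).
- **Blue pot:** the rim centre is at about (367.4,198).
- **Yellow pot:** the rim centre is at about (414,236).
- **Tray:** the outline is (77,168.5)–(151,257.4), with black strips at rows of about 193 and 226.

```bash
python3 - <<'E'
from h import *
np.set_printoptions(precision=4,suppress=True)
c=cast
print("foot",c("top",[(227.5,172),(284.3,171.5),(285.2,208),(228,208)],.01)[:,:2])
print("upper walls",c("top",[(236.5,178),(237,195.4)],.132)[:,:2])
print("blue",c("top",[(367.4,198)],.085),"yellow",c("top",[(413.5,236)],.085))
print("tray",c("top",[(77,168.5),(151.4,168.5),(150.4,257.4),(76.3,257.4)],.026)[:,:2])
print("strips",c("top",[(65+195/3.9,160+129/3.9),(65+318/3.9,160+129/3.9),(65+190/3.9,160+257/3.9),(65+318/3.9,160+257/3.9)],.016)[:,:2])
# scene cross-check
im=np.load("scene.npy")
for n,lo,hi,roi,z in(("orange",(3,150,120),(14,255,255),(255,150,330,190),.012),("red",(0,140,60),(6,255,255),(225,180,245,200),.03),("blue",(100,100,30),(125,255,255),(165,140,205,185),.0425)):
    k=mask(im,lo,hi,roi);r=rect(k);x,y,w,h=cv2.boundingRect(k);print(n,(x,y,w,h),c("scene",[r[0]],z))
    if n=="orange":
        v=np.argwhere(k)[:,::-1];print(c("scene",[v[v[:,0].argmin()],v[v[:,0].argmax()]],z))
    if n=="blue": print(c("scene",[(x+w/2-.5,y+.28*w)],.085))
E
```

```text
foot [[ 0.6512  0.0806]
 [ 0.6528 -0.0764]
 [ 0.5518 -0.0782]
 [ 0.5519  0.0788]]
upper walls [[0.6206 0.0502]
 [0.5785 0.0488]]
blue [[ 0.5749 -0.2816  0.085 ]] yellow [[ 0.4782 -0.3971  0.085 ]]
tray [[0.6582 0.4845]
 [0.6584 0.2851]
 [0.4203 0.283 ]
 [0.421  0.4781]]
strips [[0.5925 0.3849]
 [0.5925 0.2998]
 [0.5037 0.3859]
 [0.5036 0.2979]]
orange (281, 166, 35, 16) [[0.4231 0.0848 0.012 ]]
[[0.442  0.0327 0.012 ]
 [0.4031 0.1472 0.012 ]]
red (233, 184, 8, 8) [[ 0.6045 -0.0593  0.03  ]]
blue (176, 148, 21, 29) [[ 0.5767 -0.2785  0.0425]]
[[ 0.5803 -0.2723  0.085 ]]
```

drive_tool --moves "1.8 4 0 0 0 6.6;1.8 4 0 0 0 6.6;1.8 4 0 0 0 6.6;1.8 4 0 0 0 6.6;1.8 4 0 0 0 6.6;1.8 4 0 0 0 6.6;1.8 4 0 0 0 6.6;1.8 4 0 0 0 6.6;1.8 4 0 0 0 6.6;1.4 4 0 0 0 6.9" --gripper 1

```text
clock: 1.35
position: [0.451, -0.16, 0.2223]
orientation: [-180.0, -0.0, 92.6]
wrist_force: [-0.1, 0.1, -0.1]
gripper_width: 0.0869
grip_force: 0.0
```

drive_tool --moves "-0.5 5 -2 0 0 0;-0.5 5 -2 0 0 0;-0.5 5 -2 0 0 0;-0.5 5 -2 0 0 0;-0.5 5 -2 0 0 0;-0.4 3 -2 0 0 0;0 0 0 0 0 0;0 0 0 0 0 0"

```text
clock: 2.35
position: [0.422, 0.1182, 0.1027]
orientation: [180.0, 0.0, 92.4]
wrist_force: [1.0, 0.3, -0.1]
gripper_width: 0.0872
grip_force: 0.0
```

```bash
python3 - <<'E'
from h import *
s=ctrl.sense();print(s["position"],s["orientation"],s["qpos"])
im=get_image("wrist");cv2.imwrite("pics/w1.png",im[:,:,::-1])
E
```

```text
[0.42197662 0.11821439 0.10269617] [1.79976235e+02 1.45981090e-02 9.23775878e+01] [ 9.87378250e-01  2.85946884e+01  1.14736430e+02 -2.34852809e-02
  3.66447719e+01 -1.37137204e+00]
```

View pics/w1.png

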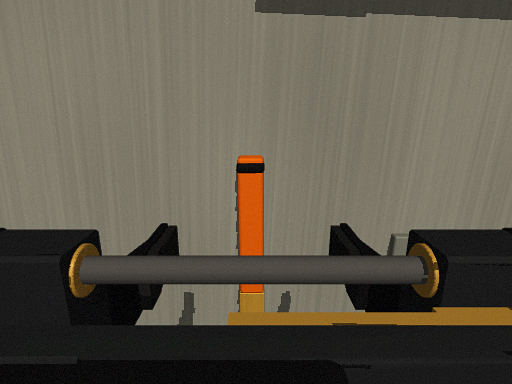

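The wrist view shows the handle centred (column 250) between the fingers and parallel to them. Its end is at row 156 and its ferrule at row 292. I'll work out where the handle end is.

```bash
cat >> h.py <<'E'
from scipy.spatial.transform import Rotation as Ro
def wcast(uv,z,s):
    m=camera_model("wrist");T=np.eye(4);T[:3,:3]=Ro.from_euler("xyz",s["orientation"],degrees=True).as_matrix();T[:3,3]=s["position"]
    T=T@m["hand_eye"];uv=np.atleast_2d(np.asarray(uv,float))
    d=(T[:3,:3]@np.linalg.inv(m["intrinsics"])@np.c_[uv,np.ones(len(uv))].T).T;c=T[:3,3]
    return c+d*((z-c[2])/d[:,2])[:,None]
E
python3 - <<'E'
from h import *
print(wcast([(250,156),(250.5,200),(251,292)],.02,ctrl.sense()))
E
```

```text
[[0.41870649 0.15355712 0.02      ]
 [0.42051373 0.11673514 0.02      ]
 [0.42430888 0.02926961 0.02      ]]
```

drive_tool --moves "-0.2 0.8 -2 0 0 0.2;0 0 -3 0 0 0;0 0 -3 0 0 0;0 0 -1.8 0 0 0;0 0 0 0 0 0"

```text
clock: 3.02
position: [0.4199, 0.1254, 0.0041]
orientation: [-179.9, 0.0, 92.4]
wrist_force: [-0.9, 0.9, 0.1]
gripper_width: 0.0866
grip_force: 0.0
```

drive_tool --moves "0 0 0 0 0 0;0 0 0 0 0 0;0 0 0 0 0 0;0 0 0 0 0 0;0 0 0 0 0 0;0 0 0 0 0 0;0 0 0 0 0 0" --gripper 0 --newtons 45

```text
clock: 3.9
position: [0.4195, 0.1266, 0.0045]
orientation: [-180.0, -0.0, 92.6]
wrist_force: [0.3, -0.5, 0.3]
gripper_width: 0.025
grip_force: 0.0
```

drive_tool --moves "0 0 0 0 0 0;0 0 0 0 0 0;0 0 2 0 0 0;0 0 4 0 0 0;0 0 5 0 0 0;0 0 5 0 0 0;0 0 5 0 0 0;0 0 4 0 0 0;0 0 0 0 0 -1.3;0 0 0 0 0 -1.3"

```text
clock: 5.15
position: [0.4183, 0.1265, 0.2535]
orientation: [-179.9, 0.0, 89.9]
wrist_force: [-0.3, 0.8, -2.1]
gripper_width: 0.0214
grip_force: 45.0
```

drive_tool --moves "0 -1 0 7.5 0 0;0 -1 0 7.5 0 0;0 -1.5 0 7.5 0 0;0 -2 0 7.5 0 0;0 -2 0 7.5 0 0;0 -2 0 7.5 0 0;4.5 0 0 0 0 0;4.5 0 0 0 0 0;4.5 0 0 0 0 0;4.7 0 0 0 0 0"

```text
clock: 6.4
position: [0.6018, 0.0317, 0.2516]
orientation: [-179.5, -45.1, 89.5]
wrist_force: [-0.3, -1.3, -1.3]
gripper_width: 0.022
grip_force: 45.0
```

```bash
python3 - <<'E'
from h import *
s=ctrl.sense();print(s["position"],s["orientation"],s["qpos"],s["gripper_width"],s["grip_force"])
im=get_image("scene");im2=get_image("top");a=cv2.resize(im[110:240,190:350],(400,325),interpolation=2);b=cv2.resize(im2[140:270,190:350],(400,325),interpolation=2)
cv2.imwrite("pics/a2.png",np.hstack([a,b])[:,:,::-1])
E
```

```text
[0.60179344 0.03166002 0.25155945] [-179.46231627  -45.06325019   89.51437283] [-27.16463849  34.64592119  84.54122141  39.00599549  86.58052103
 -38.54936354] 0.02197684405493615 44.99825119972229
```

View pics/a2.png

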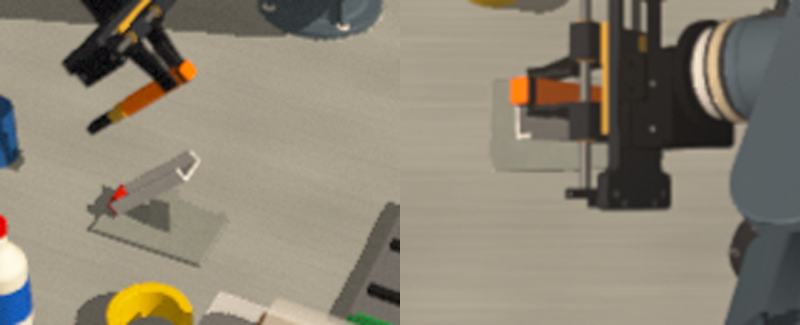

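The brush is held at the slope of the channel, parallel to it and above it in the scene crop: brush (190,70)→(92,128), channel (195,158)→(110,205). Now I'll lower it.

drive_tool --moves "0 0 -2.5 0 0 0;0 0 -2.8 0 0.5 0;0 1 -1.1 0 0 0;0 1 -1.1 0 0 0;0 1 -1.1 0 0 0;0 0.6 -0.7 0 0 0;0 0.5 -0.5 0 0 0;0 0 0 0 0 0"

```text
clock: 7.5
position: [0.6014, 0.073, 0.1565]
orientation: [-179.2, -45.0, 89.5]
wrist_force: [-0.0, 0.1, -1.4]
gripper_width: 0.0217
grip_force: 45.0
```

```bash
python3 - <<'E'
from h import *
s=ctrl.sense();print(s["position"],s["orientation"],s["wrist_force"],s["moment"])
im=get_image("scene");im2=get_image("top");a=cv2.resize(im[130:210,210:310],(400,320),interpolation=2);b=cv2.resize(im2[150:230,210:310],(400,320),interpolation=2)
cv2.imwrite("pics/a3.png",np.hstack([a,b])[:,:,::-1])
E
```

```text
[0.60143456 0.07300945 0.15649286] [-179.23423331  -45.00339704   89.46206237] [-0.03512551  0.13682101 -1.38009265] [-0.53426327 -0.12304809 -0.02397862]
```

View pics/a3.png

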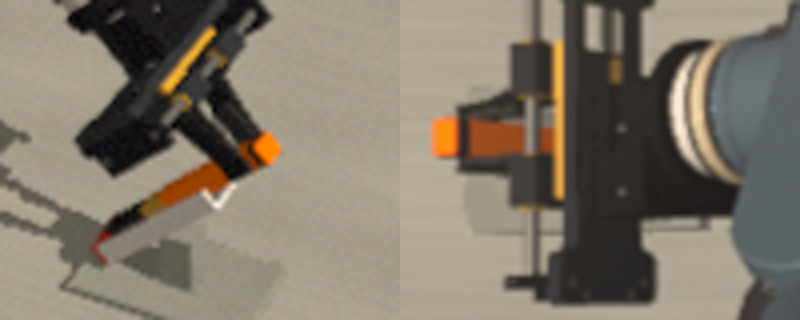

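The brush is in the channel with its tip by the red stop. I'll lower a touch more and release it.

drive_tool --moves "0 0.2 -0.3 0 0 0;0 0.1 -0.2 0 0 0;0 0 0 0 0 0"

```text
clock: 7.98
position: [0.6017, 0.0753, 0.1517]
orientation: [-179.3, -45.0, 89.4]
wrist_force: [-0.5, -0.4, -0.0]
gripper_width: 0.0217
grip_force: 45.0
```

drive_tool --moves "0 0 0 0 0 0;0 0 0 0 0 0;0 0 0 0 0 0;0 0 0 0 0 0;0 0 0 0 0 0;0 0 0 0 0 0;0 0 0 0 0 0;0 0 0 0 0 0" --gripper 1

```text
clock: 8.98
position: [0.6016, 0.0756, 0.1516]
orientation: [-179.3, -45.0, 89.4]
wrist_force: [-0.2, 0.1, 0.4]
gripper_width: 0.0856
grip_force: 0.0
```

drive_tool --moves "0 -3 3 0 0 0;0 -3 3 0 0 0;0 -1 4 -7.5 0 0;0 2 3 -7.5 0 0;0 2 0 -7.5 0 0;0 2 0 -7.5 0 0;0 2 0 -7.5 0 0;0 1 0 -7.5 0 0;0 0 0 0 0 0"

```text
clock: 10.1
position: [0.6009, 0.0987, 0.2818]
orientation: [-179.6, -0.0, 89.9]
wrist_force: [0.6, -0.8, -0.4]
gripper_width: 0.0869
grip_force: 0.0
```

```bash
python3 - <<'E'
from h import *
s=ctrl.sense();print(s["position"],s["orientation"],s["qpos"])
im=get_image("scene");im2=get_image("wrist");a=cv2.resize(im[130:210,210:310],(400,320),interpolation=2);b=cv2.resize(im2,(400,300))
np.save("w.npy",im2);b=np.vstack([b,np.zeros((20,400,3),np.uint8)])
cv2.imwrite("pics/a4.png",np.hstack([a,b])[:,:,::-1])
E
```

```text
[0.60090323 0.09873852 0.28182173] [-1.79648110e+02 -4.00106789e-02  8.99022130e+01] [-1.18816590e+00  2.56981726e+01  8.01552366e+01  3.45635977e-02
  7.44991816e+01 -1.09984140e+00]
```

View pics/a4.png

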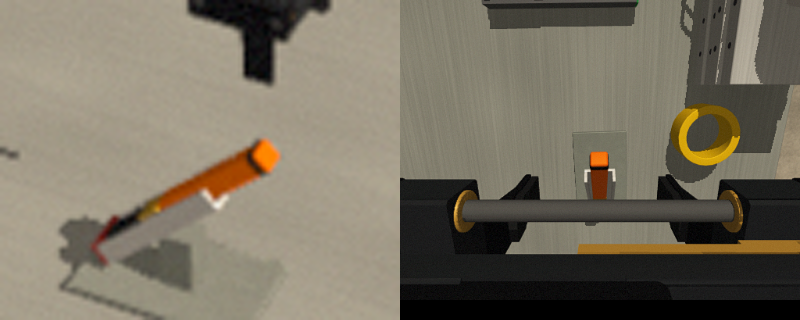

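The brush lies in the rest, let go, and the fingers are clear above it. Next I'll measure where the handle end is.

```bash
python3 - <<'E'
from h import *
im=np.load("w.npy");s=ctrl.sense()
k=mask(im,(3,150,60),(16,255,255),(200,150,310,260));ys,xs=np.nonzero(k);print(ys.min(),ys.max(),xs[ys<210].mean())
v=cv2.cvtColor(im,cv2.COLOR_RGB2HSV)[190:225,254];print(v[:,2])
m=camera_model("wrist");T=np.eye(4);T[:3,:3]=Ro.from_euler("xyz",s["orientation"],degrees=True).as_matrix();T[:3,3]=s["position"]
C=np.linalg.inv(T@m["hand_eye"])
for p in((.602,.0783,.1776),(.602,.0924,.1634)):
    q=m["intrinsics"]@(C[:3,:3]@p+C[:3,3]);print(q[:2]/q[2])
print(wcast([(254.7,205)],.17,s))
E
```

```text
194 254 254.25
[116 118 119 116 198 244 245 244 245 245 245 245 246 245 246 246 246 246
 245 244 236 224 169  82  21  11   6  38 109 108 107 104 104 108 106]
[254.60141041 210.80870411]
[254.5689306  191.86622623]
[[0.60208873 0.08145525 0.17      ]]
```

drive_tool --moves "0.1 -1.6 -2 2.5 0 0;0 -1.6 -3 2.5 0 0;0 0 -3 0 0 0;0 0 -3 0 0 0;0 0 -2 0 0 0;0 0 -1.5 0 0 0;0 0 0 0 0 0;0 0 0 0 0 0"

```text
clock: 11.2
position: [0.6033, 0.0631, 0.1372]
orientation: [-179.7, -5.0, 89.6]
wrist_force: [-0.1, 0.5, -0.9]
gripper_width: 0.0874
grip_force: 0.0
```

drive_tool --moves "0 0 0 0 0 0;0 0 0 0 0 0;0 0 0 0 0 0;0 0 0 0 0 0;0 0 0 0 0 0;0 0 0 0 0 0;0 0 0 0 0 0;0 0 0 0 0 0;0 0 0 0 0 0" --gripper 0 --newtons 50

```text
clock: 12.32
position: [0.6026, 0.0636, 0.1365]
orientation: [-179.6, -5.0, 89.6]
wrist_force: [0.1, 0.5, -0.2]
gripper_width: 0.0217
grip_force: 49.8
```

drive_tool --moves "0 0 2 0 0 0;0 0 3 0 0 0;0 0 4 0 0 0;0 0 4 0 0 0;0 0 2 0 0 0;-0.5 -3 0 0 0 0;-0.5 -5 0 0 0 0;-0.5 -5 0 0 0 0;-0.5 -5 0 0 0 0;-0.6 -5 0 0 0 0"

```text
clock: 13.58
position: [0.576, -0.1678, 0.2861]
orientation: [-179.6, -5.0, 89.6]
wrist_force: [0.6, 0.3, -1.0]
gripper_width: 0.0215
grip_force: 49.8
```

drive_tool --moves "0 -2 0 5 0 0;0 -2 0 5 0 0;0 -2 0 5 0 0;0 -1.2 0 5 0 0;0 0 0 5 0 0;0 0 0 5 0 0;0 0 0 0 0 0;0 0 0 0 0 0"

```text
clock: 14.58
position: [0.5766, -0.2382, 0.2864]
orientation: [-179.4, -34.9, 89.5]
wrist_force: [-0.3, -0.4, -1.5]
gripper_width: 0.0219
grip_force: 49.8
```

```bash
python3 - <<'E'
from h import *
s=ctrl.sense();print(s["position"],s["orientation"],s["qpos"],s["gripper_width"],s["grip_force"])
im=get_image("scene");im2=get_image("top");a=cv2.resize(im[90:190,130:255],(400,320),interpolation=2);b=cv2.resize(im2[160:260,310:435],(400,320),interpolation=2)
np.save("s5.npy",im);np.save("t5.npy",im2)
cv2.imwrite("pics/a5.png",np.hstack([a,b])[:,:,::-1])
E
```

```text
[ 0.57655356 -0.2381844   0.28644919] [-179.35425448  -34.94329379   89.52002712] [-44.51508871  36.72511624  67.79516469  24.28147082 100.81986752
 -45.05413409] 0.021854006145399285 49.829765665344894
```

View pics/a5.png

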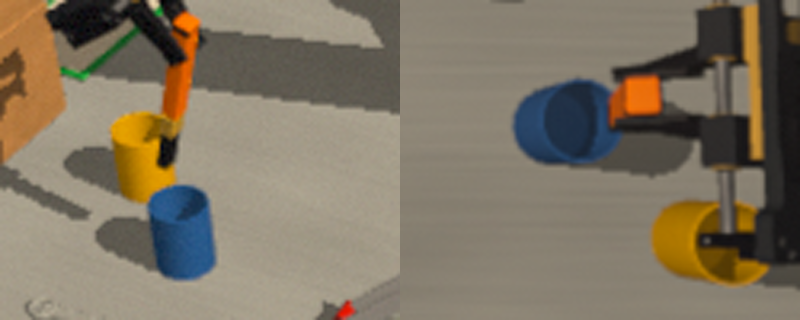

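The scene crop shows the brush nearly upright with its tip at (182.2,141), and the blue rim centre at about (186,154.7). I'll compare those with the predicted positions.

```bash
python3 - <<'E'
from h import *
m=camera_model("scene")
def pr(p):
    q=m["intrinsics"]@(m["extrinsics"][:3,:3]@p+m["extrinsics"][:3,3]);return np.round(q[:2]/q[2],1)
print("tip",pr([.5766,-.2887,.131]),"handle end",pr([.5766,-.2887+.2*.259,.131+.2*.966]))
print("rim",pr([.576,-.279,.085]), [pr([.576+.034*a,-.279+.034*b,.085]) for a,b in((1,0),(-1,0),(0,1),(0,-1))])
print("d/dy",pr([.5766,-.2787,.131]),"d/dz",pr([.5766,-.2887,.141]),"dx",pr([.5866,-.2887,.131]))
im=np.load("s5.npy");k=mask(im,(100,100,30),(125,255,255),(165,140,210,185));x,y,w,h=cv2.boundingRect(k);print(x,y,w,h,"expected bottom",pr([.576,-.279,0]))
E
```

```text
tip [181.2 141.5] handle end [187.9  96.5]
rim [185.1 152.7] [array([179.7, 158.1]), array([190.3, 147.4]), array([193.2, 155.4]), array([177., 150.])]
d/dy [183.6 142.3] d/dz [180.9 139.2] dx [179.6 143.1]
176 148 21 29 expected bottom [187.6 171. ]
```

drive_tool --moves "0 0.2 -2 0 0 0;0 0 -2.5 0 0 0;0 0 -2.5 0 0 0;0 0 -2 0 0 0;0 0 -1.4 0 0 0;0 0 0 0 0 0;0 0 0 0 0 0"

```text
clock: 15.55
position: [0.5771, -0.2367, 0.1833]
orientation: [-179.5, -34.9, 89.6]
wrist_force: [0.0, -0.0, -1.4]
gripper_width: 0.0217
grip_force: 49.8
```

drive_tool --moves "0 0 -0.4 0 0 0;0 0 -0.3 0 0 0;0 0 -0.3 0 0 0;0 0 0 0 0 0;0 0 0 0 0 0"

```text
clock: 16.18
position: [0.5766, -0.2364, 0.1726]
orientation: [-179.4, -35.0, 89.5]
wrist_force: [1.0, -0.3, -1.4]
gripper_width: 0.0214
grip_force: 49.8
```

drive_tool --moves "0 0 -0.2 0 0 0;0 0 -0.2 0 0 0;0 0 -0.1 0 0 0;0 0 0 0 0 0"

```text
clock: 16.68
position: [0.5765, -0.2364, 0.1674]
orientation: [-179.4, -35.0, 89.5]
wrist_force: [0.7, 0.3, -1.9]
gripper_width: 0.0218
grip_force: 49.8
```

drive_tool --moves "0 0 -0.1 0 0 0;0 0 -0.1 0 0 0;0 0 0 0 0 0;0 0 -0.1 0 0 0;0 0 0 0 0 0"

```text
clock: 17.3
position: [0.5765, -0.2364, 0.1645]
orientation: [-179.4, -35.0, 89.5]
wrist_force: [-0.6, -0.4, -1.9]
gripper_width: 0.0216
grip_force: 49.8
```

drive_tool --moves "0 0 -0.1 0 0 0;0 0 0 0 0 0;0 0 -0.1 0 0 0;0 0 0 0 0 0"

```text
clock: 17.8
position: [0.5765, -0.2364, 0.1625]
orientation: [-179.4, -35.0, 89.5]
wrist_force: [-0.7, 0.2, -2.0]
gripper_width: 0.0219
grip_force: 49.8
```

drive_tool --moves "0 0 -0.1 0 0 0;0 0 0 0 0 0;0 0 -0.1 0 0 0;0 0 0 0 0 0"

```text
clock: 18.3
position: [0.5765, -0.2364, 0.1604]
orientation: [-179.4, -35.0, 89.5]
wrist_force: [-0.1, -0.4, -1.0]
gripper_width: 0.0216
grip_force: 49.8
```

drive_tool --moves "0 0 -0.1 0 0 0;0 0 0 0 0 0;0 0 -0.1 0 0 0;0 0 0 0 0 0"

```text
clock: 18.8
position: [0.5766, -0.2365, 0.1587]
orientation: [-179.4, -35.0, 89.5]
wrist_force: [-0.1, 0.5, -0.5]
gripper_width: 0.0215
grip_force: 49.8
```

drive_tool --moves "0 0 -0.1 0 0 0;0 0 0 0 0 0;0 0 -0.1 0 0 0;0 0 0 0 0 0"

```text
clock: 19.3
position: [0.5768, -0.236, 0.1583]
orientation: [-179.4, -35.1, 89.6]
wrist_force: [-0.6, 2.1, 7.1]
gripper_width: 0.0216
grip_force: 49.8
```

```bash
python3 - <<'E'
from h import *
f=[]
for i in range(5):
    get_image("top");s=ctrl.sense();f.append(s["wrist_force"])
print(np.mean(f,0),s["moment"],s["position"])
E
```

```text
[-0.82375132  0.80129208  7.7229583 ] [0.34653741 0.1588365  0.03258272] [ 0.57682528 -0.23599559  0.15829767]
```

There is clear contact with the pot floor at about 9 N, and it is held. Now I'll lift out, turn and carry the brush to the tray.

drive_tool --moves "0 0 2 0 0 0;0 0 4 0 0 0;0 0 4 0 0 0;0 0 4 0 0 0;0 0 3 0 0 0;-1 3 0 0 0 9;-1 3 0 0 0 9;-1 3 0 0 0 9;-1 3 0 0 0 9;-1 3 0 0 0 9"

```text
clock: 20.8
position: [0.5266, -0.086, 0.3267]
orientation: [-179.4, -34.9, 134.8]
wrist_force: [0.9, 0.1, -1.3]
gripper_width: 0.0219
grip_force: 49.8
```

drive_tool --moves "-1 4 0 0 0 9;-1 4 0 0 0 9;-1 4 0 0 0 9;-1 4 0 0 0 9;-1 4 0 0 0 9;0 4 0 0 0 0;0 4 0 0 0 0;0 4 0 0 0 0;0 0 0 0 0 0"

```text
clock: 21.92
position: [0.4763, 0.2359, 0.3267]
orientation: [-179.4, -34.9, 179.8]
wrist_force: [-0.1, -0.4, -1.8]
gripper_width: 0.0219
grip_force: 49.8
```

```bash
python3 - <<'E'
from h import *
s=ctrl.sense();print(s["position"],s["orientation"],s["qpos"],s["gripper_width"],s["wrist_force"])
R=Ro.from_euler("xyz",s["orientation"],degrees=True).as_matrix();print(R[:,1:])
E
```

```text
[0.476269   0.23594996 0.32667438] [-179.42973058  -34.90348352  179.7721943 ] [ 10.89033611  33.2732391   68.02496242   6.27517325 113.06437997
 -78.38722868] 0.021936168082848158 [-0.12906868 -0.39213635 -1.83403978]
[[-0.00171922 -0.57220244]
 [ 0.99996521 -0.00767793]
 [-0.00816256 -0.82007647]]
```

drive_tool --moves "0 1 0 0 -7.5 0;0 1 0 0 -7.5 0;0 1 0 0 -7.5 0;0 1 0 0 -7.5 0;0 1 0 0 -7.5 0;0 1 0 0 -7.5 0;0 1 0 0 -7.5 0;0 1 0 0 -7.5 0;0 1 0 0 -7.5 0;0 1 0 0 -7.5 0"

```text
clock: 23.18
position: [0.4765, 0.3319, 0.3274]
orientation: [-179.9, 40.0, 179.4]
wrist_force: [0.9, -0.5, -1.4]
gripper_width: 0.0217
grip_force: 49.8
```

drive_tool --moves "0 0 -4 0 0 0;0 0 -4 0 0 0;0 0 -4 0 0 0;0 0 -4 0 0 0;0 0 -3 0 0 0;0 0 -3 0 0 0;0 0 0 0 0 0;0 0 0 0 0 0"

```text
clock: 24.18
position: [0.4833, 0.3484, 0.1312]
orientation: [-178.6, 37.4, 179.4]
wrist_force: [0.0, -1.1, -0.9]
gripper_width: 0.0213
grip_force: 49.8
```

```bash
python3 - <<'E'
from h import *
s=ctrl.sense();print(s["position"],s["orientation"],s["qpos"],s["gripper_width"],s["wrist_force"])
im=get_image("scene");im2=get_image("top");a=cv2.resize(im[150:270,290:440],(400,320),interpolation=2);b=cv2.resize(im2[155:275,60:210],(400,320),interpolation=2)
np.save("s6.npy",im);np.save("t6.npy",im2)
cv2.imwrite("pics/a6.png",np.hstack([a,b])[:,:,::-1])
E
```

```text
[0.48332704 0.34841693 0.131233  ] [-178.60697721   37.40085002  179.3793384 ] [ 36.42910242  33.88003263 112.12067832 -81.9541463   22.89729432
  22.51927963] 0.021348255161448414 [ 0.00623528 -1.13074905 -0.9296373 ]
```

View pics/a6.png

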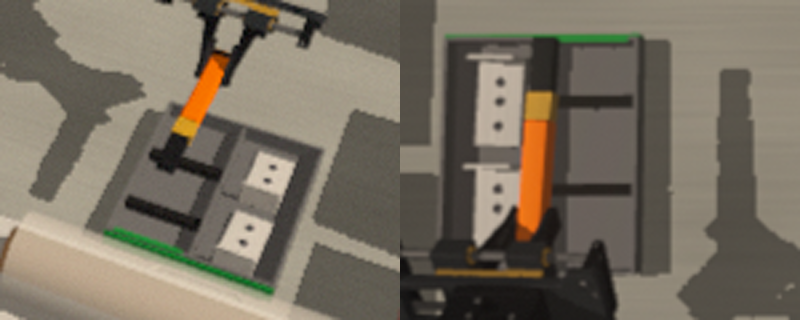

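The brush is over the bay with its bristles to the green end. In the top crop the handle is at (537,240) and the tip at (545,40). Joint 4 has reached its limit at this tilt, so I'll lower with about 25° of tool tilt, bristles slightly down. I'll set the bristles on the strip first and let the brush pivot flat under a weak grip.

```bash
cat >> h.py <<'E'
def corr(tau,pos,s,yaw=180):
    R=Ro.from_euler("xyz",s["orientation"],degrees=True)
    T=Ro.from_euler("xyz",[180,tau,yaw],degrees=True)
    print("rotvec",(T*R.inv()).as_rotvec(degrees=True).round(1),"shift cm",((np.array(pos)-s["position"])*100).round(2))
E
python3 - <<'E'
from h import *
corr(25,(.479,.337,.10),ctrl.sense())
E
```

```text
rotvec [ 1.2 12.4  1.3] shift cm [-0.42 -1.16 -3.16]
```

drive_tool --moves "0 0 0 0.3 4 0.4;0 0 0 0.3 4 0.4;-0.4 -1.1 0 0.6 4.4 0.5;0 0 -1.5 0 0 0;0 0 -1.6 0 0 0;0 0 0 0 0 0"

```text
clock: 25.02
position: [0.4787, 0.3369, 0.0989]
orientation: [-179.4, 26.1, -180.0]
wrist_force: [0.1, -0.5, -0.9]
gripper_width: 0.0216
grip_force: 49.8
```

```bash
python3 - <<'E'
from h import *
s=ctrl.sense();print(s["position"],s["orientation"],s["qpos"],s["wrist_force"]);corr(25,(.479,.337,.0445),s)
im=get_image("top");im2=get_image("scene");np.save("t7.npy",im)
for n,i,roi in(("top",im,(85,160,160,270)),("scene",im2,(290,150,400,260))):
    k=mask(i,(3,150,120),(14,255,255),roi);r=rect(k);b=cv2.boxPoints(r);print(n,np.round(b,1).tolist())
    if n=="top":
        ys,xs=np.nonzero(k)
        for y in(ys.min()+2,ys.max()-2): print(y,xs[ys==y].mean(),cast("top",[(xs[ys==y].mean(),y)],.06))
E
```

```text
[0.47873455 0.33689462 0.09892183] [-179.41492084   26.10592282 -179.99870455] [ 31.3778663   34.68471114 109.5428647  -46.65918118  19.08608875
 -16.18581532] [ 0.09037249 -0.48491442 -0.91403658]
rotvec [0.5 1.1 0.3] shift cm [ 0.03  0.01 -5.44]
top [[113.5999984741211, 237.6999969482422], [117.9000015258789, 201.1999969482422], [127.19999694824219, 202.3000030517578], [122.9000015258789, 238.8000030517578]]
204 122.5 [[0.56098257 0.34786565 0.06      ]]
236 118.0 [[0.47871998 0.3572162  0.06      ]]
scene [[352.3999938964844, 202.39999389648438], [363.6000061035156, 174.60000610351562], [371.1000061035156, 177.6999969482422], [360.0, 205.39999389648438]]
```

drive_tool --moves "0 0 -2 0.5 0.5 0.3;0 0 -2 0 0 0;0 0 -0.8 0 0 0;0 0 -0.3 0 0 0;0 0 0 0 0 0"

```text
clock: 25.75
position: [0.4797, 0.3381, 0.0487]
orientation: [179.9, 25.7, -180.0]
wrist_force: [0.2, 0.7, -1.7]
gripper_width: 0.0216
grip_force: 49.8
```

```bash
python3 - <<'E'
from h import *
s=ctrl.sense();print(s["position"],s["orientation"],s["qpos"],s["wrist_force"]);corr(25,(.479,.337,.0445),s)
im=get_image("scene");im2=get_image("top");a=cv2.resize(im[150:270,290:440],(400,320),interpolation=2);b=cv2.resize(im2[155:275,60:210],(400,320),interpolation=2)
cv2.imwrite("pics/a7.png",np.hstack([a,b])[:,:,::-1])
E
```

```text
[0.47972932 0.33805551 0.04874331] [ 179.89347922   25.73585811 -179.97294836] [ 30.93488746  40.42007813 110.60599611 -63.66928082  14.30489987
   1.27101473] [ 0.15238775  0.67506474 -1.66935071]
rotvec [-0.1  0.7 -0.1] shift cm [-0.07 -0.11 -0.42]
```

View pics/a7.png

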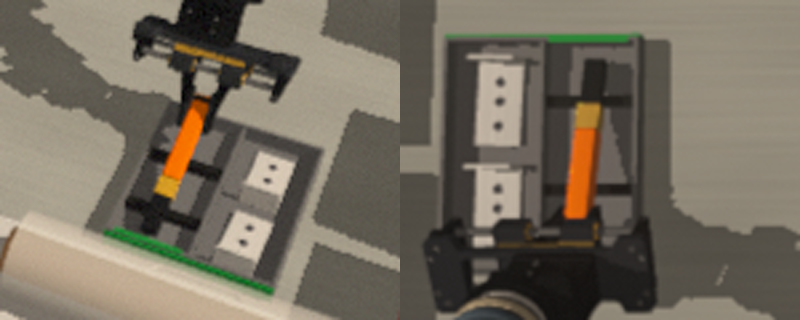

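The brush is in line with the bay, with its bristles just above the +x strip and the tip clear of the green wall by about 18 mm. Next I'll weaken the grip and lower, letting it pivot.

drive_tool --moves "0 0 -0.3 0 0.7 0;0 0 -0.3 0 0.7 0;0 0 -0.3 0 0.7 0;0 0 -0.3 0 0.7 0;0 0 0 0 0 0" --newtons 5

```text
clock: 26.48
position: [0.48, 0.3381, 0.0368]
orientation: [179.9, 23.0, 180.0]
wrist_force: [-0.1, -0.7, -0.8]
gripper_width: 0.0219
grip_force: 5.0
```

drive_tool --moves "0 0 -0.3 0 1 0;0 0 -0.3 0 1 0;0 0 -0.3 0 1 0;0 0 0 0 0 0"

```text
clock: 26.98
position: [0.4797, 0.3378, 0.0275]
orientation: [179.9, 19.9, 180.0]
wrist_force: [0.5, 0.3, -0.5]
gripper_width: 0.0219
grip_force: 5.0
```

```bash
python3 - <<'E'
from h import *
s=ctrl.sense();print(s["position"],s["orientation"],s["qpos"],s["wrist_force"],s["gripper_width"],s["grip_force"])
E
```

```text
[0.47973039 0.33782158 0.02750321] [179.90219587  19.92901878 179.99340444] [ 29.22341702  42.08206775 107.71895109 -37.48672693  15.72683046
 -25.82410071] [ 0.473441    0.29543385 -0.50764776] 0.021923538581155335 4.999884798962739
```

drive_tool --moves "0 0 -0.3 0 0.7 0;0 0 -0.2 0 0.7 0;0 0 -0.2 0 0 0;0 0 0 0 0 0"

```text
clock: 27.48
position: [0.4795, 0.3379, 0.0202]
orientation: [179.9, 18.5, -180.0]
wrist_force: [-0.3, -0.8, -0.0]
gripper_width: 0.0218
grip_force: 5.0
```

```bash
python3 - <<'E'
from h import *
s=ctrl.sense();print(s["position"],s["orientation"],s["wrist_force"])
im=get_image("scene");im2=get_image("top");a=cv2.resize(im[150:270,290:440],(400,320),interpolation=2);b=cv2.resize(im2[155:275,60:210],(400,320),interpolation=2)
cv2.imwrite("pics/a8.png",np.hstack([a,b])[:,:,::-1])
E
```

```text
[0.47945548 0.33785084 0.02023494] [ 179.9149734    18.51173722 -179.96440448] [-0.31311071 -0.75131106 -0.040782  ]
```

drive_tool --moves "0 0 -0.1 0 0 0;0 0 -0.1 0 0 0;0 0 0 0 0 0"

```text
clock: 27.95
position: [0.4792, 0.3378, 0.018]
orientation: [179.9, 18.5, -180.0]
wrist_force: [-0.6, -0.1, -0.6]
gripper_width: 0.0221
grip_force: 5.0
```

drive_tool --moves "0 0 -0.1 0 0 0;0 0 -0.1 0 0 0;0 0 0 0 0 0"

```text
clock: 28.32
position: [0.4791, 0.3378, 0.0162]
orientation: [179.9, 18.5, -180.0]
wrist_force: [-3.3, 0.5, 2.8]
gripper_width: 0.0223
grip_force: 5.0
```

Handle contact. The bay is only 92 mm wide, so I'll open partway, retreat and check.

drive_tool --moves "0 0 0.1 0 0 0;0 0 0 0 0 0;0 0 0 0 0 0;0 0 0 0 0 0;0 0 0 0 0 0" --gripper 0.45

```text
clock: 28.95
position: [0.4794, 0.3378, 0.0171]
orientation: [179.9, 18.5, -180.0]
wrist_force: [-0.4, -0.0, -0.5]
gripper_width: 0.0393
grip_force: 0.0
```

drive_tool --moves "-0.3 0 1 0 0 0;-0.6 0 1.5 0 0 0;-1 0 2.5 0 0 0;-1 0 4 0 0 0;-1 0 4 0 0 0;-1 0 4 0 0 0;0 -4 3 0 0 0;0 -4 0 0 0 0;0 -4 0 0 0 0;0 0 0 0 0 0"

```text
clock: 30.2
position: [0.4291, 0.2159, 0.2179]
orientation: [179.9, 18.5, 179.8]
wrist_force: [0.7, 0.6, 0.2]
gripper_width: 0.039
grip_force: 0.0
```

```bash
python3 - <<'E'
from h import *
s=ctrl.sense();print(s["position"],s["wrist_force"],s["clock"])
im=get_image("top");im2=get_image("scene")
for n,i,roi in(("top",im,(85,160,160,270)),("scene",im2,(290,150,400,260))):
    k=mask(i,(3,150,100),(14,255,255),roi);r=rect(k);b=cv2.boxPoints(r)
    print(n,r,cast(n,[r[0]],.036 if n=="top" else .03),cast(n,b,.036).round(4)[:,:2].tolist())
    if n=="top":
        k=mask(i,(15,90,60),(28,255,255),roi);r=rect(k);print("ferrule",r,cast(n,[r[0]],.034))
    else:
        k=mask(i,(100,100,30),(125,255,255),(165,140,210,185));print("pot",cv2.boundingRect(k))
k=mask(im,(100,100,30),(125,255,255),(330,170,395,220));print("pot top",rect(k))
k=mask(im,(15,130,60),(32,255,255),(380,210,440,260));print("yellow",rect(k))
# bristle columns in the row profile past the ferrule
g=cv2.cvtColor(im,cv2.COLOR_RGB2GRAY)
for y in range(174,194,2): print(y,g[y,118:142])
E
```

```text
[0.42912706 0.2158986  0.21794288] [0.66921863 0.55374794 0.18593364] 30.2
top ((130.88018798828125, 223.9951934814453), (9.832139015197754, 42.36612319946289), 2.290609836578369) [[0.50904561 0.33324388 0.036     ]] [[0.4541, 0.347], [0.5656, 0.3453], [0.5645, 0.3194], [0.453, 0.3212]]
ferrule ((131.5, 197.0), (10.0, 11.0), 90.0) [[0.5806938  0.33402359 0.034     ]]
scene ((359.0091552734375, 205.83763122558594), (8.457709312438965, 27.366729736328125), 25.016895294189453) [[0.50153876 0.33709335 0.03      ]] [[0.567, 0.3258], [0.4403, 0.3234], [0.4457, 0.3511], [0.5711, 0.3521]]
pot (176, 148, 21, 29)
pot top ((362.5, 197.5), (25.0, 33.0), 90.0)
yellow ((407.5, 236.0), (26.0, 39.0), 90.0)
174 [ 64  63  63  63  63  65  81 103 105 103  99  93  91  91  91  90  91  90
  92 100 104 104 103 104]
176 [ 63  64  64  64  63  64  80 102 103 103  89  48  43  43  43  42  42  39
  36  63  92  93  93  92]
178 [ 63  64  63  63  63  65  80 102 104 103  89  49  42  42  42  43  43  39
  34  48  65  64  64  64]
180 [ 64  63  64  65  63  64  81 102 104  98  74  46  43  42  43  42  42  39
  35  49  64  65  65  64]
182 [ 64  64  65  63  65  80 102 104 103  98  76  47  42  44  42  42  42  40
  34  48  65  65  65  65]
184 [ 64  64  64  63  64  79 102 103 104  98  75  46  42  43  43  42  42  39
  33  49  65  65  65  65]
186 [ 64  64  64  64  64  81 102 104 103  98  76  47  43  44  43  42  41  39
  35  50  64  66  65  65]
188 [ 64  64  64  63  63  80 102 105 103  93  63  44  43  43  43  43  42  39
  37  53  65  66  65  64]
190 [58 58 57 57 57 71 89 89 90 80 57 44 44 43 43 41 41 38 41 55 58 56 57 57]
192 [41 40 41 41 40 39 39 40 44 54 61 61 61 61 60 60 59 53 34 31 33 34 34 33]
```

The brush's origin is about 4 mm along and 4 mm across from the bay's middle. It is aligned with the bay, and both pots are where they were.

```bash
python3 -c "
from plant import ctrl
print(ctrl.finish_job())"
```

```text
the job is handed in; nothing more can be done
None
```

I handed the job in at about 30 s with no verdict returned: the brush was laid in the rest and let go, regrasped, dabbed on the blue pot's floor at about 9 N, and left along the tray's empty bay about 4 mm off its middle, bristles to the green end; I judged that final pose from image measurements only, and both pots were still in place.

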